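# Thread the ram into the bench press and hold it

## Task

Take the steel press ram out of the wooden tool block and thread it, foot first from above, through the upper bushing of the green bench press and then through the lower one. Finish still holding it by its head, upright and still, spanning both bushings with its foot hanging midway in the open gap between the lower bushing and the brass blank (so that someone can fit the collar): do not let go, do not rest it on anything and do not touch the blank. Leave the brush, the loop tool, the jar and the bottle standing where they are.

Things in the scene. Friction and masses are not known exactly. Their poses are not given: they have to be found in the camera images.
- ram: Loose steel press ram, standing foot down in any of the tool block's three sockets (foot 10 mm above the bench). Round shank 12 mm thick, 125 mm long, its lowest 8 mm tapering to a flat foot 7 mm across; on top a thicker round steel head, 22 mm wide, 32 mm high, with dark grooves. 157 mm in all, 0.15 to 0.27 kg. Origin: centre of the foot's end face; z runs up to the head.
- ram_head (a point): Centre of the ram's head, on its axis, 141 mm above the foot: the place to grip (22 mm wide, any direction).
- press: Fixed green C-frame press without its ram. Base plate 12 mm high, x -55 to 55, y -100 to 50 mm. Column 46 x 30 mm at y = -80 mm, up to 126 mm, the highest part. Two arms up to 44 mm wide reach from it to the axis, each with a vertical brass-lined bushing of 15 mm bore: at z = 106 to 122 and 50 to 66 mm, open between and below. Origin: on both bushings' axis at bench level; z up.
- press_upper (a point): Centre of the upper bushing's top mouth, 122 mm above the bench; the bore runs 16 mm down from it.
- press_lower (a point): Centre of the lower bushing's top mouth, 66 mm above the bench; the bore runs 16 mm down from it, to 50 mm.
- blank: Loose flat brass disc, 36 mm in diameter and 5 mm thick, lying on the press's base plate about under the bushings; its top is 17 mm above the bench. Origin: centre of its underside. Must not be touched.
- block: Fixed wooden tool block, 60 mm in x, 190 mm in y, 45 mm high, with three round sockets of 14.5 mm bore and 35 mm depth in its top, at y = -70, 0 and +70 mm. Origin: centre of its underside.
- brush: Bystander: brush with dark wooden handle 12 mm thick, grey bristles up, 125 mm long, standing in another socket. Origin: lower end.
- loop_tool: Bystander: modelling tool with light wooden handle 12 mm thick and a thin steel loop 20 mm wide on top, 124 mm long, standing in another socket. Origin: lower end.
- jar: Bystander: white plastic jar, 64 mm in diameter, 75 mm high, beyond the work. Origin: centre of its underside.
- bottle: Bystander: blue plastic bottle with white cap, 40 mm in diameter, 100 mm high, between the press and the block. Origin: centre of its underside.
Things that resemble listed ones, but are neither listed nor needed, are in the scene too. Of the things like the press, leave any that is blue or purple; of the rest the smaller one is meant.

How it is judged:
On the way, in this order (a step that is already met when the one before it is completed fails the run):
1. the ram is held in the gripper, lifted clear out of the tool block (height (world z) of ram above 0.055 m and contact force between the fingers and ram above 1 N), for 0.1 s.
2. the ram's foot has passed down through the upper bushing, the ram held in the gripper (height (world z) of ram below 0.104 m and height (world z) of ram_head above 0.13 m and horizontal distance between ram and press_upper below 0.007 m and angle between ram's own z axis and vertical below 0.15 rad and contact force between the fingers and ram above 1 N), for 0.05 s.
At the end, for the whole second after the job is handed in: The fingers hold the ram upright (0.08 rad) and still (20 mm/s), through both bushings (foot within 6 mm, head within 10 mm of their axis), its foot 21 to 46 mm above the bench, so below the lower bushing and clear of the blank and block; brush, loop tool, jar and bottle stand (height (world z) of ram between 0.021 and 0.046 m and horizontal distance between ram and press_lower below 0.006 m and horizontal distance between ram_head and press_upper below 0.01 m and angle between the z axis of ram and the z axis of press, either way round below 0.08 rad and angle between ram's own z axis and vertical below 0.08 rad and contact force between the fingers and ram above 1 N and contact force between ram and blank below 0.3 N and contact force between ram and block below 0.3 N and linear speed of ram below 0.02 m/s and angle between each of brush, loop_tool, jar, bottle's own z axis and vertical below 0.35 rad); the arm keeps its last pose, push and grip.
It fails at once if the brush or the loop tool is moved more than 3 cm or tipped (distance of any of brush, loop_tool from where it was at the start of the episode above 0.03 m or angle between any of brush, loop_tool's own z axis and vertical above 0.35 rad).
It fails at once if the jar or the bottle is moved more than 3 cm or tipped (distance of any of jar, bottle from where it was at the start of the episode above 0.03 m or angle between any of jar, bottle's own z axis and vertical above 0.35 rad).
It fails at once if the ram or the robot touches the brass blank (contact force between any of ram, the arm, the fingers and blank above 0.3 N or distance of blank from where it was at the start of the episode above 0.012 m).
It fails at once if the ram is let fall onto the bench (angle between ram's own z axis and vertical above 1 rad).
It also fails if it takes over 42 s, if anything falls off the work surface, if the arm or the gripper's body presses on something with over 40 N, if the wrist force passes 120 N, or if a joint passes its speed limit or range.

## Robot

A 6-joint arm with a two-finger parallel gripper is mounted at the origin on the work surface. World frame = base frame: x ahead of the robot, y to its left, z up, the work surface at z = 0. Lengths are in m, angles in rad, forces in N, time in s.
With the tool pointing down it reaches from about 0.3 to 0.775 m from the base axis. Payload 14.6 kg.
Tool frame: the origin (TCP) lies at the centre of the arm's flange, where the gripper is bolted on; the fingertips stand 199 mm ahead of it and the grasp point (between the pads) lies ctrl.tcp_to_grasp ahead of it (ctrl.tcp_to_grasp is the distance from the TCP to the grasp point, in m); z points along the fingers, y is the line along which they close (so a half turn about z gives the same grasp; the last joint's range is limited). The gripper opens to 94 mm and grips with 3 to 60 N. Pads are 16 mm wide; open, the fingers measure 119 mm over their backs; the gripper's body (75 mm by 177 mm) begins 78 mm behind the grasp point.
Start: joints at [1.222, 0.3, 1.521, -0, 1.321, -0.067], TCP at [0.153, 0.528, 0.405] pointing down, gripper open.
Joint ranges: [-3.03, 3.03], [-0.79, 2.21], [0.23, 2.52], [-1.04, 4.18], [0, 3.07], [-2.55, 2.55]. Speed limits (rad/s): [2.22, 2.22, 2.57, 3.14, 3.14, 3.14].

## Interface

Orientations are given as [roll, pitch, yaw] about the fixed x, y, z axes, in that order (R = Rz(yaw) Ry(pitch) Rx(roll)).
In Python, from station import ctrl gives the robot as it stands. The module is installed in compiled form; this text tells all that it offers.
- The arm moves only by the shell command python3 -m jog 'ROWS' [OPENING] [FORCE]. ROWS is JSON, a list of rows, each a list of 6 numbers: the shift along the tool's x, y, z in cm, then the turn, a rotation vector about the tool's x, y, z in rad. In form: [[tx, ty, tz, ax, ay, az], ...]. A call has 1 to 8 rows; each row is the pose to reach, as a shift and turn from the pose commanded when the call began, along the tool's axes at that moment; what a row does not reach only later rows make up. A row lasts 1/10 s, in which the tool goes at most 50 mm and 8.59 degrees, less where a joint would pass 70% of its speed; a pose out of reach is approached as far as the arm can. A call with a gripper value outside its range is refused whole. OPENING is the opening in per cent of the stroke, from 0 (shut) to 100 (fully open), set as the call begins (- or left out, the last holds). The fingers move at their own pace and stop on an object; FORCE is the grip in N (left out, the last holds). Time passes only in rows, so rows that repeat a pose let the fingers close. It gives the time, the measured TCP pose, the force, the opening and the grip force at its end, in the units of the state.
- ctrl.get_obs(): the state, without advancing time (a new reading comes with each control period).
- ctrl.camera(name): name is "side" or "top" or "wrist"; returns a dict with "img" (400x640x3 uint8, blue, green, red), "intrinsics" (3x3 intrinsics, pixels), "k1" (the pictures are not rectified: a ray, as slopes to the right and down, at radius r is drawn at 1 + k1 r^2 times it, then the intrinsics apply), "R" (3x3) and "t" (3): a world point X has camera coordinates R X + t. Camera axes: x right, y down, z forward; pixel columns grow to the right and rows downward; lengths in m; the calibration is good to about 2 mm. A picture is of the moment at which its call begins. There is no depth.
- ctrl.hand_in(): hands the job in; it is judged then, once.
The state is a dict: "time_s": time; "qpos": joint angles; "joint_vel": joint speeds; "tau": joint torques, N m; "ee_pos": TCP position; "eef_rot": TCP orientation; "force": force on the tool from outside, world axes, zero at the start; "moment": the same for the moment, N m; "grip_width": finger opening in m; "grip_force": force on a finger pad.
Only numpy, scipy, OpenCV 4.12 (cv2) and the standard library are available. Lean on these libraries where they do the work, as an engineer would, in place of code of your own. Each camera call takes 0.05 s, during which the arm holds its last target. There are 200 camera calls.

## Working session

There is one attempt and no reset: what is moved stays moved. The work goes in short steps, Python scripts to look and compute and a shell command to move; the robot and the scene stay as the last step left them, time stands still between calls to the robot, and variables do not carry over. Pictures are saved under pics/ and viewed, at most 10 in all, crops included, and the job is handed in when it is done.

```bash
mkdir -p pics; ls
cat > h.py <<'E'
import numpy as np,cv2
from station import ctrl
def snap(n,f=None):
    c=ctrl.camera(n)
    if f: cv2.imwrite('pics/'+f,c['img']); np.savez('pics/'+f+'.npz',**{k:np.array(v) for k,v in c.items()})
    return c
def ray(c,uv):
    K=np.array(c['intrinsics'],float);k1=float(c['k1'])
    p=np.array([(uv[0]-K[0,2])/K[0,0],(uv[1]-K[1,2])/K[1,1]])
    q=p.copy()
    for _ in range(30): q=p/(1+k1*(q@q))
    R=np.array(c['R']);d=R.T@np.array([q[0],q[1],1]);o=-R.T@np.array(c['t']);return o,d/np.linalg.norm(d)
def onplane(c,uv,z):
    o,d=ray(c,uv);return o+d*(z-o[2])/d[2]
def cross(rs):
    A=0;b=0
    for o,d in rs:
        P=np.eye(3)-np.outer(d,d);A=A+P;b=b+P@o
    x=np.linalg.solve(A,b);return x,[np.linalg.norm((np.eye(3)-np.outer(d,d))@(x-o)) for o,d in rs]
def proj(c,X):
    K=np.array(c['intrinsics']);p=np.array(c['R'])@X+np.array(c['t']);q=p[:2]/p[2];q=q*(1+float(c['k1'])*(q@q));return K[0,0]*q[0]+K[0,2],K[1,1]*q[1]+K[1,2]
def load(f):
    return dict(np.load('pics/'+f+'.npz'))
E
python3 - <<'E'
from h import *
for n in ['side','top','wrist']:
    c=snap(n,n+'0.png');print(n,np.round(-np.array(c['R']).T@np.array(c['t']),3),np.array(c['intrinsics'])[0],c['k1'])
print(ctrl.tcp_to_grasp,ctrl.get_obs())
E
```

```text
pics
side [0.362 0.765 0.835] [419.54118963   0.         320.32014405] 0.032759662546989324
top [ 0.369 -0.002  1.34 ] [506.09076584   0.         312.85907618] -0.08322793838053795
wrist [0.074 0.551 0.383] [294.77189179   0.         315.41092319] -0.047698764315341355
0.1804 {'time_s': 0.15, 'qpos': array([ 1.22239147e+00,  3.00336762e-01,  1.52139006e+00, -1.37970177e-05,
        1.32068688e+00, -6.66276453e-02]), 'joint_vel': array([-0.0009322 , -0.00343402, -0.00250516, -0.00109291,  0.00113706,
        0.00028906]), 'tau': array([ 2.29144884e-03, -5.31966770e+01, -3.52811873e+01,  7.08915177e-02,
        2.36243958e-02,  8.73421271e-06]), 'ee_pos': array([0.15294832, 0.52829103, 0.40424076]), 'eef_rot': array([-3.14077254e+00, -4.13286012e-05,  2.85981885e+00]), 'force': array([0.90847406, 0.80220672, 0.14710661]), 'moment': array([-0.04767922,  0.02597232, -0.05106808]), 'grip_force': 0.0, 'grip_width': 0.09385738792093616}
```

View pics/side0.png

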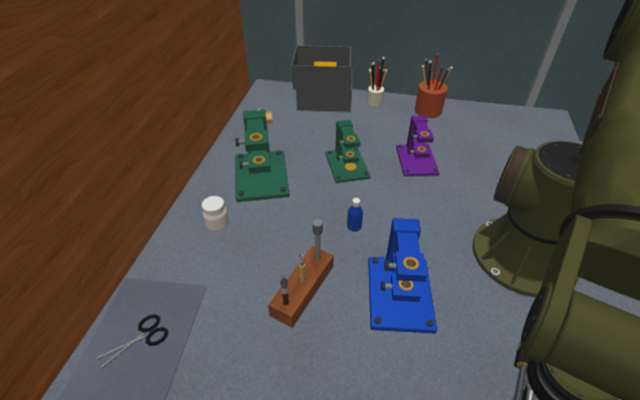

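View pics/top0.png

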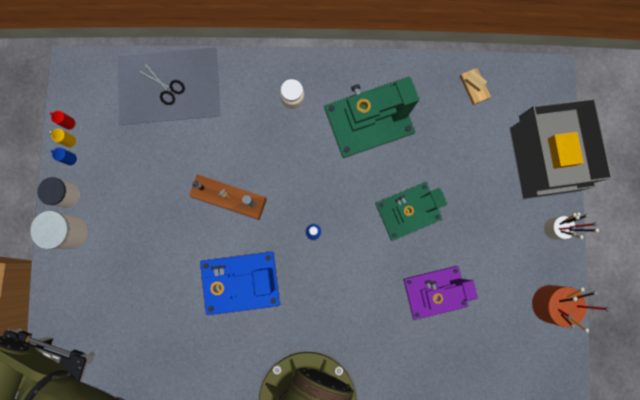

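View pics/wrist0.png

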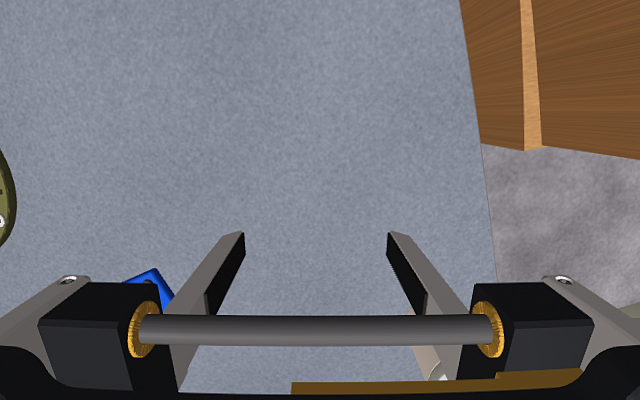

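Side view: the ram is in the block, head at about (318,228), and the small green press's upper bushing is at about (350,139). Top view: the ram is near (247,200) and the bushing near (408,211). The wrist view shows nothing useful yet.

Run:
```python
from h import *
t=load('top0.png');s=load('side0.png')
def crop(c,x,y,w=50,h=37,k=8): return cv2.resize(c['img'][y:y+h,x:x+w],(w*k,h*k),interpolation=cv2.INTER_CUBIC)
im=np.vstack([np.hstack([crop(t,222,182),crop(t,385,192)]),np.hstack([crop(s,293,215),crop(s,325,130)])])
cv2.imwrite('pics/comp.png',im)
# rings: brass masks
def brass(c,x,y,w,h):
    v=cv2.cvtColor(c['img'],cv2.COLOR_BGR2HSV);m=cv2.inRange(v,(12,110,60),(32,255,255));r=np.zeros_like(m);r[y:y+h,x:x+w]=m[y:y+h,x:x+w]
    n,l,st,ce=cv2.connectedComponentsWithStats(r)
    cs,_=cv2.findContours(r,cv2.RETR_EXTERNAL,cv2.CHAIN_APPROX_NONE)
    return [(cv2.contourArea(k),np.round(cv2.boundingRect(k),1),np.round(cv2.fitEllipse(k)[0],2)) for k in cs if len(k)>8]
print(brass(t,385,192,50,40));print(brass(s,325,120,50,60))
```

```text
[(66.5, array([404, 206,  10,  10]), array([408.39, 210.39]))]
[(59.0, array([345, 163,  11,   8]), array([350.06, 166.39])), (23.0, array([346, 152,   8,   5]), array([349.77, 153.78])), (24.0, array([347, 136,   8,   5]), array([350.5, 138.1]))]
```

View pics/comp.png

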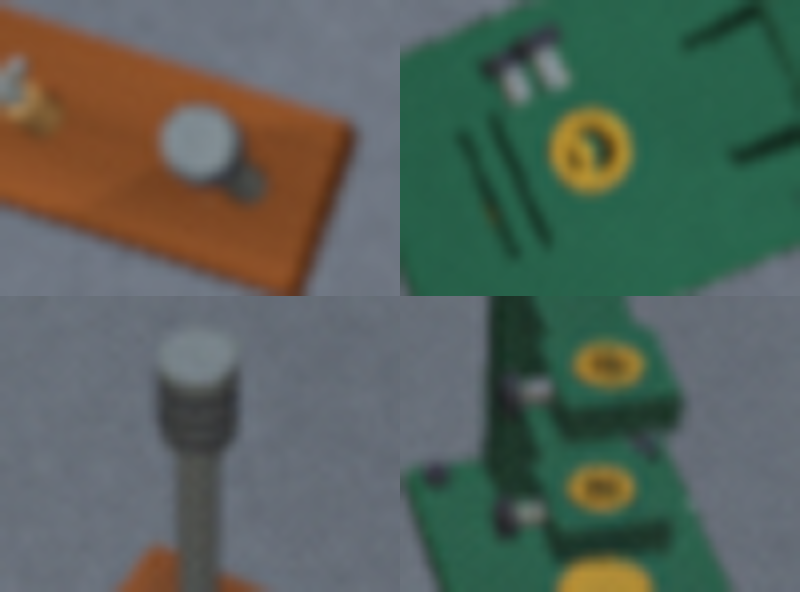

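The composite shows the ram's head top at top-view (246.5,199.5) and side-view (317.1,222.5). The brass rings of the bushings are clear in both views.

Run:
```python
from h import *
t=load('top0.png');s=load('side0.png')
print('head top',cross([ray(t,(246.5,199.5)),ray(s,(317.1,222.5))]),onplane(t,(246.5,199.5),.167),onplane(s,(317.1,222.5),.167))
for n,u in [('up',(350.5,138.1)),('low',(349.77,153.78))]:
    print(n,onplane(s,u,.122 if n=='up' else .066))
print('press',cross([ray(t,(408.39,210.39)),ray(s,(350.5,138.1))]),onplane(t,(408.39,210.39),.122))
# block: orange-brown region min rect
v=cv2.cvtColor(t['img'],cv2.COLOR_BGR2HSV);m=cv2.inRange(v,(3,120,50),(16,255,255));m[:160]=0;m[230:]=0;m[:,:180]=0;m[:,280:]=0
k=max(cv2.findContours(m,0,1)[0],key=cv2.contourArea)
r=cv2.minAreaRect(k);print(r);b=[onplane(t,p,.045) for p in cv2.boxPoints(r)];print(np.round(b,3))
print('bottle',onplane(t,(313,231),.1),'jar',onplane(t,(292,92),.075))
o=ctrl.get_obs();print(o['ee_pos'],o['eef_rot'])
```

```text
head top (array([0.49740235, 0.14817229, 0.16382337]), [np.float64(0.0003939886570978078), np.float64(0.00039398865709792426)]) [0.49744802 0.14780679 0.167     ] [0.49636384 0.15110218 0.167     ]
up [ 0.4810108  -0.23960122  0.122     ]
low [ 0.48012377 -0.23833632  0.066     ]
press (array([ 0.48140168, -0.23902582,  0.12242556]), [np.float64(0.0004581184642028168), np.float64(0.0004581184642027999)]) [ 0.48190052 -0.2390882   0.122     ]
((227.3000030517578, 196.60000610351562), (73.68106079101562, 22.452171325683594), 18.43494987487793)
[[0.519 0.313 0.045]
 [0.575 0.297 0.045]
 [0.517 0.114 0.045]
 [0.461 0.131 0.045]]
bottle [ 0.42990028 -0.00875316  0.1       ] jar [0.78984395 0.05092769 0.075     ]
[0.15294832 0.52829103 0.40424076] [-3.14077254e+00 -4.13286012e-05  2.85981885e+00]
```

Moving over the ram: the gripper turns so it closes across the block, and the tips stay above everything.

```bash
python3 -m jog '[[-2,-1.2,0,0,0,0.08],[-6,-3.7,0,0,0,0.22],[-10,-6.2,0,0,0,0.36],[-14,-8.6,0,0,0,0.5],[-18,-11.1,0,0,0,0.64],[-22,-13.6,0,0,0,0.78],[-26,-16,0,0,0,0.92],[-29,-18,0,0,0,1.06]]' 100 20
python3 - <<'E'
from h import *
from scipy.spatial.transform import Rotation as R
o=ctrl.get_obs();r=R.from_euler('xyz',o['eef_rot'])
print(r.inv().apply(np.array([.497,.148,.404])-o['ee_pos'])*100,o['eef_rot'],o['qpos'])
E
```

```text
time_s: 0.95
ee_pos: [0.3827, 0.2728, 0.4046]
eef_rot: [3.142, 0.0, 1.793]
force: [0.0, 0.1, -0.2]
grip_width: 0.094
grip_force: 0.0
[-14.69124166   8.39606911   0.06556631] [3.14154020e+00 1.19308290e-04 1.79307952e+00] [ 5.41309315e-01  1.20695908e-01  1.73791843e+00 -1.35306975e-04
  1.28296592e+00  3.19064524e-01]
```

```bash
python3 -m jog '[[-3.6,2.1,0,0,0,0.13],[-7.2,4.2,0,0,0,0.26],[-10.8,6.3,0,0,0,0.39],[-13.2,7.6,0,0,0,0.49],[-14.4,8.3,0,0,0,0.52],[-14.6,8.4,0,0,0,0.52],[-14.6,8.4,0,0,0,0.52],[-14.6,8.4,0,0,0,0.52]]'
python3 - <<'E'
from h import *
snap('wrist','w1.png');print(ctrl.get_obs()['eef_rot'],ctrl.get_obs()['qpos'])
E
```

```text
time_s: 1.75
ee_pos: [0.4958, 0.1526, 0.4047]
eef_rot: [-3.141, -0.0, 1.283]
force: [0.2, -1.4, 0.7]
grip_width: 0.0938
grip_force: 0.0
[ 3.14158511e+00 -1.07125353e-04  1.28238382e+00] [2.27940022e-01 2.30123952e-01 1.60885647e+00 9.27518971e-05
 1.30255279e+00 5.16327952e-01]
```

View pics/w1.png

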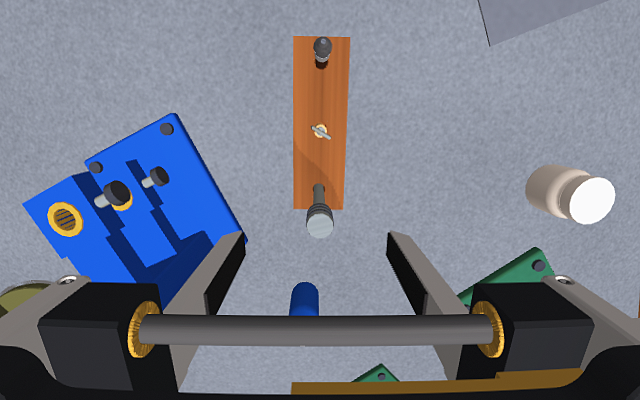

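The wrist view shows the ram between the fingers, with its head's top disc at about (319,224). The bottle is at (304,300) and the block runs up the image.

Run:
```python
from h import *
from scipy.spatial.transform import Rotation as R
t=load('top0.png');s=load('side0.png');w=load('w1.png')
g=w['img'][195:245,295:345].astype(int);sat=g.max(2)-g.min(2)
m=((g.min(2)>118)&(sat<28)).astype(np.uint8)
n,l,st,ce=cv2.connectedComponentsWithStats(m);print(st,ce)
for i in range(0,50,3):print(' '.join('%3d'%x for x in g[i,8:44:2,1]))
for uv in [(319.5,224)]:
  print(onplane(w,uv,.167),cross([ray(t,(246.5,199.5)),ray(s,(317.1,222.5)),ray(w,uv)]))
o=ctrl.get_obs();r=R.from_euler('xyz',o['eef_rot'])
c=r.inv().apply(-np.array(w['R']).T@w['t']-o['ee_pos']);print('cam in tool',c)
```

```text
[[   0    0   50   32  911]
 [   0    8   50   42 1576]
 [   0   14   13    1   13]] [[24.24478595  9.18880351]
 [24.8001269  33.43718274]
 [ 6.         14.        ]]
101 100  99  96  96  82  82  91  94  95  93  98  96  99  95  94  96 110
100 100  99  96  94  84  82  90  93  94  95  99  94  98  95  95  98 102
101 102 100  98  95  78  82  91  95  96  96  99  96  99  97  96  99 103
101 102 100  98 100  64  51  56  66  62  52  68 101 101  96  97  99 106
100 101 103  83  71  67  55  66  70  71  56  58  85  83  96  96 100 104
157 158 142  62  77  68  54  65  72  69  59  51  82  60 141 151 143 144
148 156  61  64  76  82  84  88 109 127 106  86  92  56  53 168 153 152
154 159  42  76 123 173 181 182 183 187 186 190 171  88  68 169 160 157
155 156  66 189 187 184 181 180 176 176 176 175 175 181  98 119 156 158
149 159 117 179 176 174 174 175 174 175 175 177 178 179 186  79 157 162
158 143 185 175 177 177 177 180 181 180 178 177 177 174 176  85 155 161
150 160 165 181 179 177 175 174 174 176 178 178 181 182 183 155 159 153
157 154 159 179 176 179 181 182 182 183 184 183 180 177 177 159 158 158
151 152 150 134 187 182 180 176 177 180 183 182 183 170 152 159 154 150
144 145 156 151 156 156 169 183 182 184 179 165 152 156 155 152 151 154
153 151 150 150 156 156 158 152 145 143 155 151 140 152 152 146 148 146
147 151 150 151 152 150 155 146 155 152 149 150 155 155 152 156 149 149
[0.49872798 0.15141277 0.167     ] (array([0.49774794, 0.14871932, 0.16314643]), [np.float64(0.0004366178589108739), np.float64(0.0011150526193664362), np.float64(0.0013398088771446786)])
cam in tool [ 0.08140383 -0.0001788   0.02102368]
```

Run:
```python
from h import *
from scipy.spatial.transform import Rotation as R
t=load('top0.png');s=load('side0.png');w=load('w1.png')
uv=(319.3,226.5);o=ctrl.get_obs();r=R.from_euler('xyz',o['eef_rot'])
X=cross([ray(t,(246.5,199.5)),ray(s,(317.1,222.5)),ray(w,uv)]);print(onplane(w,uv,.167),X,o['ee_pos'])
for P in [onplane(w,uv,.165),X[0]]: print(r.inv().apply(P-[0,0,.016]-o['ee_pos'])*100)
```

```text
[0.49799074 0.14944736 0.167     ] (array([0.49750161, 0.148166  , 0.16371418]), [np.float64(0.00031076079221681823), np.float64(0.0004837508577551623), np.float64(0.00017830178649407124)]) [0.49577346 0.1525837  0.40476538]
[-0.317662    0.30453296 25.57650607]
[-0.37712376  0.29113645 25.70508135]
```

```bash
python3 -m jog '[[-0.35,0.3,1,0,0,0],[-0.35,0.3,3,0,0,0],[-0.35,0.3,5,0,0,0],[-0.35,0.3,6.5,0,0,0],[-0.35,0.3,7.2,0,0,0],[-0.35,0.3,7.3,0,0,0],[-0.35,0.3,7.3,0,0,0]]' 100 20 && python3 -m jog '[[0,0,0,0,0,0],[0,0,0,0,0,0],[0,0,0,0,0,0],[0,0,0,0,0,0],[0,0,0,0,0,0],[0,0,0,0,0,0],[0,0,0,0,0,0],[0,0,0,0,0,0]]' 20 25; python3 -m jog '[[0,0,0,0,0,0],[0,0,0,0,0,0],[0,0,0,0,0,0],[0,0,0,0,0,0]]' 0 30
```

```text
time_s: 2.5
ee_pos: [0.4983, 0.1475, 0.332]
eef_rot: [3.141, -0.0, 1.28]
force: [-0.1, -0.0, -0.1]
grip_width: 0.0942
grip_force: 0.0
time_s: 3.3
ee_pos: [0.4983, 0.1474, 0.3317]
eef_rot: [3.142, 0.0, 1.28]
force: [0.2, -0.5, -0.1]
grip_width: 0.0336
grip_force: 0.0
time_s: 3.7
ee_pos: [0.4982, 0.1475, 0.3316]
eef_rot: [-3.141, 0.0, 1.28]
force: [0.0, 0.5, 0.1]
grip_width: 0.0215
grip_force: 30.0
```

```bash
python3 -m jog '[[0,0,-0.5,0,0,0],[0,0,-2,0,0,0],[0,0,-4,0,0,0],[0,0,-6.5,0,0,0],[0,0,-9,0,0,0],[0,0,-11.5,0,0,0],[0,0,-13.5,0,0,0],[0,0,-14,0,0,0]]' 0 45; python3 -m jog '[[0,0,0,0,0,0],[0,0,0,0,0,0]]'
python3 - <<'E'
from h import *
from scipy.spatial.transform import Rotation as R
o=ctrl.get_obs();r=R.from_euler('xyz',o['eef_rot'])
print(o['force'],r.inv().apply(np.array([.4815,-.239,.471])-o['ee_pos'])*100,o['qpos'])
E
```

```text
time_s: 4.5
ee_pos: [0.4981, 0.1474, 0.4739]
eef_rot: [3.139, -0.002, 1.28]
force: [0.8, -0.7, -2.4]
grip_width: 0.0211
grip_force: 45.0
time_s: 4.7
ee_pos: [0.4983, 0.1474, 0.4705]
eef_rot: [-3.14, 0.001, 1.28]
force: [-0.5, 0.1, -2.7]
grip_width: 0.0212
grip_force: 45.0
[-0.46114242  0.13482009 -2.66257656] [-3.74972136e+01  9.48143378e+00 -3.39634715e-02] [ 2.17150646e-01  1.88406290e-01  1.50649610e+00 -5.41466353e-05
  1.44831903e+00  5.08200974e-01]
```

```bash
python3 -m jog '[[-1.5,0.4,0,0,0,0],[-5,1.2,0,0,0,0],[-9,2.3,0,0,0,0],[-13,3.3,0,0,0,0],[-17,4.3,0,0,0,0],[-21,5.3,0,0,0,0],[-25,6.3,0,0,0,0],[-29,7.3,0,0,0,0]]'; python3 -m jog '[[-3,0.8,0,0,0,0],[-5.5,1.4,0,0,0,0],[-7.5,1.9,0,0,0,0],[-8.3,2.1,0,0,0,0],[-8.5,2.2,0,0,0,0],[-8.5,2.2,0,0,0,0],[-8.5,2.2,0,0,0,0],[-8.5,2.2,0,0,0,0]]'; python3 -m jog '[[0,0,0,0,0,0],[0,0,0,0,0,0],[0,0,0,0,0,0]]'
python3 - <<'E'
from h import *
w=snap('wrist','w2.png');s=snap('side','s2.png');t=snap('top','t2.png')
def crop(c,x,y,w=50,h=37,k=8): return cv2.resize(c['img'][y:y+h,x:x+w],(w*k,h*k),interpolation=cv2.INTER_CUBIC)
im=np.vstack([np.hstack([crop(w,220,60,200,150,2),crop(s,310,40,100,75,4)]),np.hstack([crop(w,295,110,50,37),crop(s,325,115,50,37)])])
cv2.imwrite('pics/comp2.png',im)
E
```

```text
time_s: 5.5
ee_pos: [0.4842, -0.1537, 0.4709]
eef_rot: [-3.141, 0.0, 1.279]
force: [-0.1, 1.2, -2.8]
grip_width: 0.021
grip_force: 45.0
time_s: 6.3
ee_pos: [0.4818, -0.2383, 0.4718]
eef_rot: [3.141, -0.0, 1.281]
force: [-0.1, 0.4, -0.8]
grip_width: 0.0212
grip_force: 45.0
time_s: 6.6
ee_pos: [0.4817, -0.2389, 0.4717]
eef_rot: [3.142, -0.0, 1.28]
force: [0.1, 0.1, -2.6]
grip_width: 0.0211
grip_force: 45.0
```

View pics/w2.png

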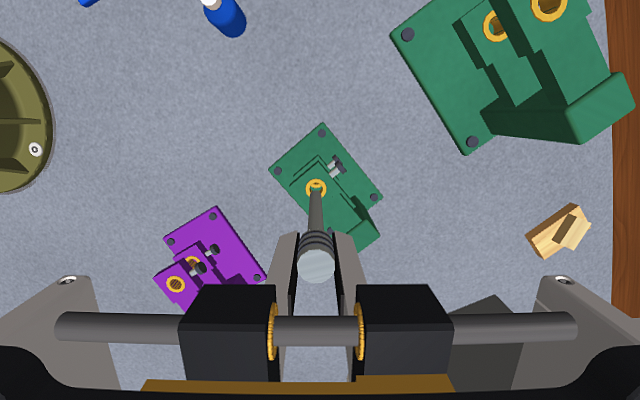

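The wrist view shows the held ram with its foot right at the upper bushing ring, at about (316,188). I'll measure both more closely.

Run:
```python
from h import *
w=load('w2.png');s=load('s2.png')
def crop(c,x,y,w=50,h=37,k=8): return cv2.resize(c['img'][y:y+h,x:x+w],(w*k,h*k),interpolation=cv2.INTER_CUBIC)
cv2.imwrite('pics/comp3.png',np.hstack([crop(w,291,168,50,75),crop(s,325,75,50,75)]))
def rings(c,x,y,W,H):
    v=cv2.cvtColor(c['img'],cv2.COLOR_BGR2HSV);m=cv2.inRange(v,(12,110,60),(32,255,255));r=np.zeros_like(m);r[y:y+H,x:x+W]=m[y:y+H,x:x+W]
    return [(cv2.contourArea(k),cv2.boundingRect(k),np.round(cv2.fitEllipse(k),2) if 0 else cv2.fitEllipse(k)) for k in cv2.findContours(r,0,1)[0] if len(k)>8]
print(rings(w,291,168,50,45),rings(s,325,120,50,60))
o=ctrl.get_obs()
for z in(.122,.148): print(proj(w,o['ee_pos']*[1,1,0]+[0,0,z]),proj(s,o['ee_pos']*[1,1,0]+[0,0,z]))
```

```text
[(177.5, (305, 179, 22, 19), ((315.4832763671875, 188.08013916015625), (18.570703506469727, 18.94263458251953), 175.31092834472656))] [(59.0, (345, 163, 11, 8), ((350.0630187988281, 166.38885498046875), (7.3869829177856445, 10.414651870727539), 91.50830841064453)), (23.5, (346, 151, 8, 6), ((349.67230224609375, 153.69204711914062), (4.600708484649658, 7.087920665740967), 94.39494323730469)), (24.0, (347, 136, 8, 5), ((350.5, 138.0986785888672), (4.3076863288879395, 7.522086143493652), 90.0))]
(np.float64(315.34935786859717), np.float64(189.34457096361052)) (np.float64(350.2383325068353), np.float64(138.18179733818272))
(np.float64(315.3598096802502), np.float64(195.23429720581584)) (np.float64(350.7007785186964), np.float64(130.6962841146167))
```

View pics/comp3.png

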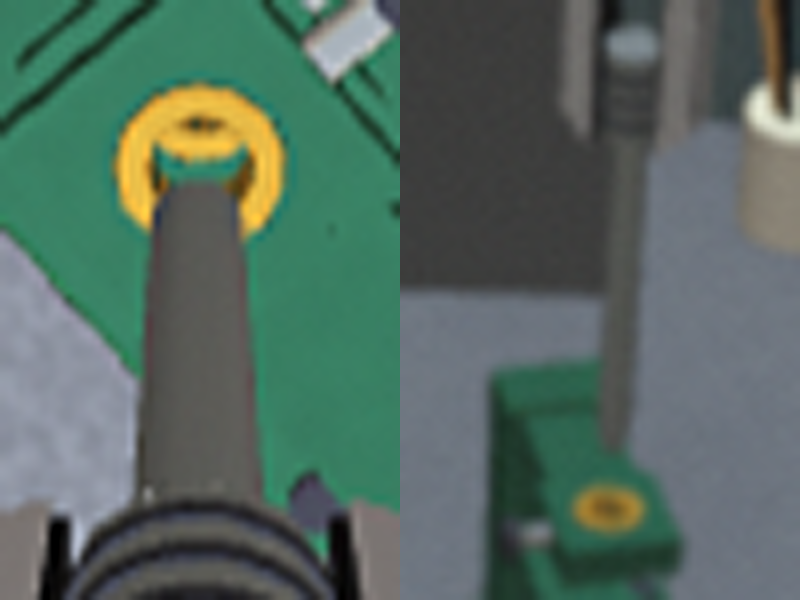

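Run:
```python
from h import *
from scipy.spatial.transform import Rotation as R
w=load('w2.png');o=ctrl.get_obs();r=R.from_euler('xyz',o['eef_rot'])
def T(P): return np.round(r.inv().apply(P-o['ee_pos'])*1000,2)
print('ring',T(onplane(w,(315.5,188.25),.122)),onplane(w,(315.5,188.25),.122))
for z in (.156,.158,.16): print('shank edge',T(onplane(w,(315.1,190.0),z)))
# green-free shank centreline from rows
g=w['img'].astype(int)
for y in range(192,231,4):
    row=g[y,300:335]; grey=np.where((row.max(1)-row.min(1)<22)&(row.max(1)<130))[0]+300
    print(y,grey.min(),grey.max(),len(grey),end=' | ')
```

```text
ring [1.3000e+00 1.6000e-01 3.4966e+02] [ 0.48222901 -0.2378523   0.122     ]
shank edge [ 7.7400e+00 -2.9000e-01  3.1566e+02]
shank edge [ 8.2400e+00 -2.9000e-01  3.1366e+02]
shank edge [ 8.7400e+00 -2.9000e-01  3.1166e+02]
192 311 319 9 | 196 310 320 11 | 200 310 321 12 | 204 309 321 13 | 208 309 321 13 | 212 309 321 13 | 216 308 322 15 | 220 308 322 15 | 224 308 322 15 | 228 308 330 19 |
```

```bash
python3 -m jog '[[-0.05,0.04,0.5,0,0,0],[-0.05,0.04,1.2,0,0,0],[-0.05,0.04,1.8,0,0,0],[-0.05,0.04,2.2,0,0,0],[-0.05,0.04,2.2,0,0,0],[-0.05,0.04,2.2,0,0,0]]'
python3 - <<'E'
from h import *
w=snap('wrist','w3.png');s=snap('side','s3.png')
def crop(c,x,y,w=50,h=37,k=8): return cv2.resize(c['img'][y:y+h,x:x+w],(w*k,h*k),interpolation=cv2.INTER_CUBIC)
cv2.imwrite('pics/comp4.png',np.hstack([crop(w,291,160,50,75),crop(s,325,85,50,75)]))
print(ctrl.get_obs()['ee_pos'],ctrl.get_obs()['force'])
E
```

```text
time_s: 7.35
ee_pos: [0.4819, -0.2397, 0.4497]
eef_rot: [-3.142, 0.0, 1.28]
force: [0.1, -0.7, -1.7]
grip_width: 0.0214
grip_force: 45.0
[ 0.48192987 -0.23966037  0.44990311] [-0.01427641 -0.02101612 -2.0735766 ]
```

View pics/comp4.png

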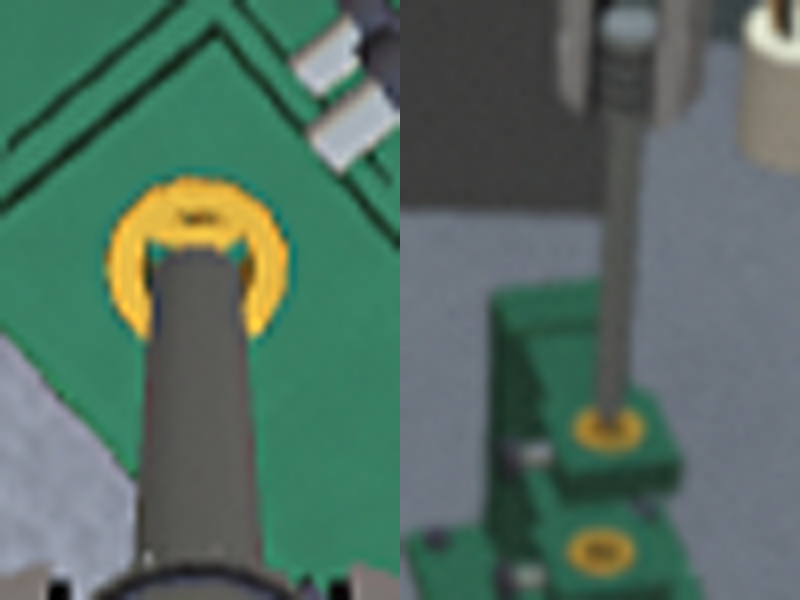

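Run:
```python
from h import *
from scipy.spatial.transform import Rotation as R
w=load('w3.png');o=ctrl.get_obs();r=R.from_euler('xyz',o['eef_rot'])
def T(P): return np.round(r.inv().apply(P-o['ee_pos'])*1000,2)
print('ring',T(onplane(w,(315.3,193.2),.122)))
for z in (.134,.136,.138): print('shank edge',T(onplane(w,(315.5,190.4),z)))
```

```text
ring [ 1.090e+00 -1.600e-01  3.279e+02]
shank edge [7.210e+00 5.000e-02 3.159e+02]
shank edge [7.710e+00 4.000e-02 3.139e+02]
shank edge [8.220e+00 4.000e-02 3.119e+02]
```

The foot is now lined up with the bore to within about 0.6 mm. I'll nudge it and descend, watching the force.

```bash
python3 -m jog '[[-0.05,-0.01,0.2,0,0,0],[-0.05,-0.01,0.5,0,0,0],[-0.05,-0.01,0.8,0,0,0],[-0.05,-0.01,1.1,0,0,0],[-0.05,-0.01,1.4,0,0,0],[-0.05,-0.01,1.7,0,0,0],[-0.05,-0.01,2.0,0,0,0],[-0.05,-0.01,2.0,0,0,0]]'; python3 -m jog '[[0,0,0,0,0,0],[0,0,0,0,0,0],[0,0,0,0,0,0]]'; python3 -c "
from station import ctrl
o=ctrl.get_obs();print(o['force'],o['moment'])"
```

```text
time_s: 8.25
ee_pos: [0.4817, -0.2401, 0.4292]
eef_rot: [-3.141, -0.0, 1.28]
force: [-0.0, 0.1, -1.6]
grip_width: 0.0209
grip_force: 45.0
time_s: 8.55
ee_pos: [0.4817, -0.2401, 0.4298]
eef_rot: [3.141, 0.0, 1.28]
force: [0.0, 0.1, -1.7]
grip_width: 0.0216
grip_force: 45.0
[ 0.04144872  0.0900485  -1.67762169] [-0.03063984  0.09943957  0.00527709]
```

```bash
python3 -m jog '[[0,0,0.4,0,0,0],[0,0,0.8,0,0,0],[0,0,1.2,0,0,0],[0,0,1.6,0,0,0],[0,0,2.0,0,0,0],[0,0,2.4,0,0,0],[0,0,2.8,0,0,0],[0,0,3.0,0,0,0]]'; python3 -m jog '[[0,0,0,0,0,0],[0,0,0,0,0,0],[0,0,0,0,0,0]]'
python3 - <<'E'
from h import *
o=ctrl.get_obs();print(o['force'],o['moment'])
w=snap('wrist','w4.png');s=snap('side','s4.png')
def crop(c,x,y,w=50,h=37,k=8): return cv2.resize(c['img'][y:y+h,x:x+w],(w*k,h*k),interpolation=cv2.INTER_CUBIC)
cv2.imwrite('pics/comp5.png',np.hstack([crop(w,291,170,50,75),crop(s,325,105,50,75)]))
E
```

```text
time_s: 9.35
ee_pos: [0.4817, -0.2401, 0.3992]
eef_rot: [-3.141, -0.0, 1.28]
force: [0.4, 0.7, -1.9]
grip_width: 0.0213
grip_force: 45.0
time_s: 9.65
ee_pos: [0.4817, -0.2401, 0.3999]
eef_rot: [3.141, 0.0, 1.28]
force: [0.4, -0.2, -2.5]
grip_width: 0.0217
grip_force: 45.0
[ 0.42194753 -0.20920382 -2.47938327] [-0.01060028  0.07095358  0.02069541]
```

View pics/comp5.png

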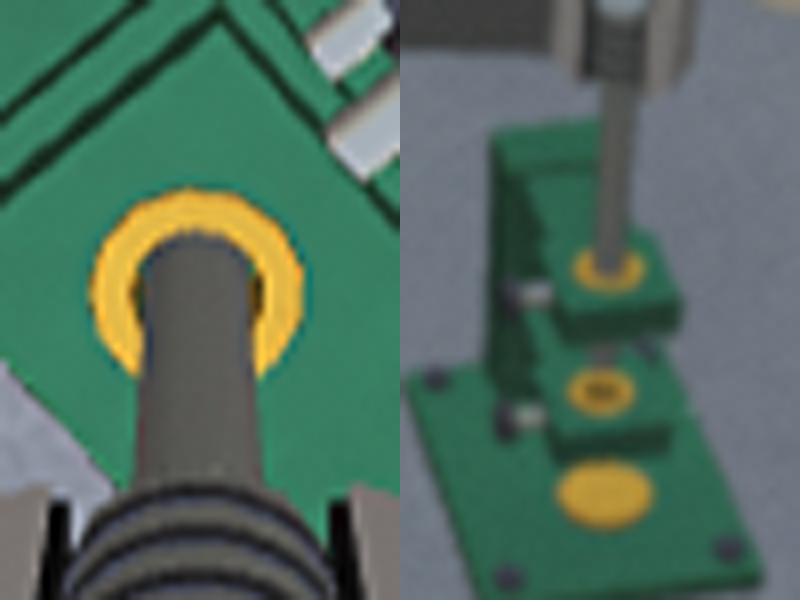

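The ram is through the upper bushing and centred, with no lateral force. Its foot shows in the gap above the lower ring at side-view (350,150). I'll go on slowly.

```bash
python3 -m jog '[[0,0,0.3,0,0,0],[0,0,0.6,0,0,0],[0,0,0.9,0,0,0],[0,0,1.2,0,0,0],[0,0,1.4,0,0,0],[0,0,1.6,0,0,0],[0,0,1.6,0,0,0],[0,0,1.6,0,0,0]]'; python3 -c "
from station import ctrl
o=ctrl.get_obs();print(o['force'],o['moment'])"
```

```text
time_s: 10.55
ee_pos: [0.4817, -0.2401, 0.3837]
eef_rot: [3.142, 0.0, 1.28]
force: [0.0, 0.4, -2.5]
grip_width: 0.0212
grip_force: 45.0
[ 0.01718236  0.36657817 -2.4585124 ] [-0.05101665  0.07955766 -0.01015481]
```

```bash
python3 -m jog '[[0,0,0.2,0,0,0],[0,0,0.4,0,0,0],[0,0,0.6,0,0,0],[0,0,0.8,0,0,0],[0,0,1.0,0,0,0],[0,0,1.2,0,0,0],[0,0,1.2,0,0,0],[0,0,1.2,0,0,0]]'; python3 -c "
from station import ctrl
o=ctrl.get_obs();print(o['force'],o['moment'])"
```

```text
time_s: 11.35
ee_pos: [0.4817, -0.2401, 0.3717]
eef_rot: [-3.142, 0.0, 1.28]
force: [0.4, 0.6, -2.1]
grip_width: 0.0213
grip_force: 45.0
[ 0.44567389  0.59715127 -2.1230892 ] [-0.06394662  0.08851112  0.0070796 ]
```

```bash
python3 -m jog '[[0,0,0.3,0,0,0],[0,0,0.6,0,0,0],[0,0,0.9,0,0,0],[0,0,1.2,0,0,0],[0,0,1.4,0,0,0],[0,0,1.6,0,0,0],[0,0,1.6,0,0,0],[0,0,1.6,0,0,0]]'; python3 -m jog '[[0,0,0,0,0,0],[0,0,0,0,0,0],[0,0,0,0,0,0],[0,0,0,0,0,0]]'
python3 - <<'E'
from h import *
o=ctrl.get_obs();print(o['force'],o['moment'])
w=snap('wrist','w5.png');s=snap('side','s5.png')
def crop(c,x,y,w=50,h=37,k=8): return cv2.resize(c['img'][y:y+h,x:x+w],(w*k,h*k),interpolation=cv2.INTER_CUBIC)
cv2.imwrite('pics/comp6.png',np.hstack([crop(w,191,110,200,300,2),crop(s,325,105,50,75)]))
E
```

```text
time_s: 12.15
ee_pos: [0.4817, -0.2401, 0.3557]
eef_rot: [3.142, 0.0, 1.28]
force: [0.4, 0.8, -1.9]
grip_width: 0.0211
grip_force: 45.0
time_s: 12.55
ee_pos: [0.4817, -0.2401, 0.3557]
eef_rot: [3.142, 0.0, 1.28]
force: [-0.0, -0.4, -2.0]
grip_width: 0.0211
grip_force: 45.0
[-0.02884372 -0.35746404 -1.98318589] [-0.10251313  0.0829349  -0.00658184]
```

View pics/comp6.png

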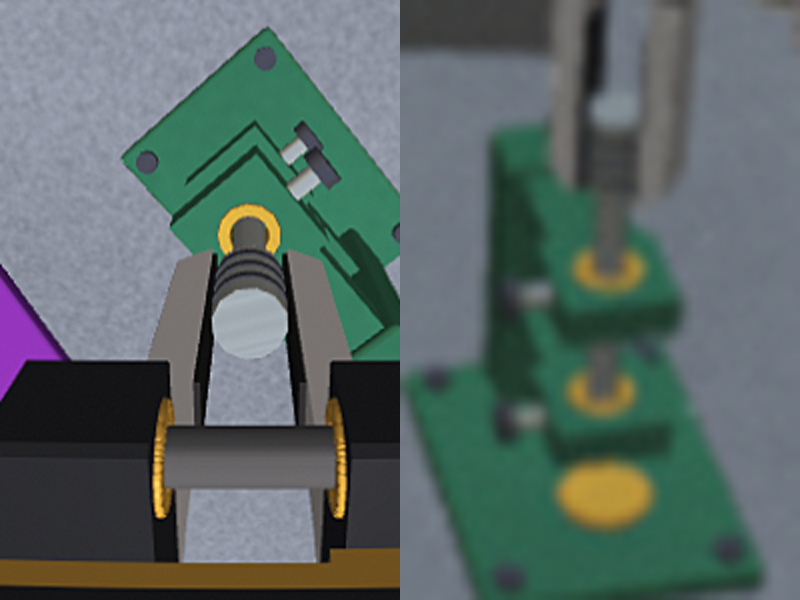

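Both bushings are threaded, with the head top at side-view (351,118) and wrist-view (316,271). One last height check before handing in.

Run:
```python
from h import *
w=load('w5.png');s=load('s5.png')
x=cross([ray(s,(351.1,118.3)),ray(w,(316,271))])
print('foot z',x[0]-[0,0,.157],x[1]); w1=load('w1.png')
print([proj(s,[.4817,-.2385,z]) for z in (.185,.191,.197)], ctrl.get_obs()['joint_vel'].round(4))
```

```text
foot z [ 0.48224073 -0.24159505  0.03105147] [np.float64(0.0008465457720921222), np.float64(0.0008465457720920734)]
[(np.float64(351.3526671042683), np.float64(119.74970632547102)), (np.float64(351.46641636084064), np.float64(117.91151947210247)), (np.float64(351.5810172952361), np.float64(116.06010331377965))] [-0.0021  0.0008  0.0005 -0.0008 -0.0008  0.0001]
```

```bash
python3 -c "
from station import ctrl
print(ctrl.hand_in())"
```

```text
the job is handed in; nothing more can be done
None
```

I handed in the job with the ram still gripped by its head, upright through both bushings and its foot about 31–34 mm above the bench; hand-in returned no verdict.

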